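# Stack the setup kit in the corner stop

## Task

Put the setup kit away as one stack in the wooden corner stop. First slide the closed tin over the table, without lifting it, until its long hinge side lies flush against the long strip and its end is against the short strip; then build the pin jar, the ring gauge and the flanged mandrel up on its lid, widest at the bottom and narrowest at the top, each upright and centred on the one below. Leave the other things on the table where they are.

Things in the scene. Friction and masses are not known exactly. Their poses are not given: they have to be found in the camera images.
- corner_stop: Low fixed L-shaped stop of beech strips, 15 mm high, 14 mm thick; its place and yaw vary. Origin: inner corner of the L, on the table. Inner face of the long strip: plane x = 0, running 190 mm from the corner along +y (left). Inner face of the short strip: plane y = 0, running 72 mm along -x (towards the robot). The tin goes in the quarter x < 0, y > 0.
- tin_box_center (a point): Red tin, lid shut fast: 80 mm (x) x 118 mm (y), 44 mm high, flat top, about 0.45 kg. Point: its centre, 22 mm up. +x is the long hinge side; a catch stands out 4 mm amid the -x side. Starts nearer the robot and left of its place, within 0.2 rad of the stop's yaw. Home, its centre is at x -0.040, y 0.059 in the stop's frame. A few N, low on a side, slide it.
- pin_jar_center (a point): Clear jar of pins with a flat green-blue lid, diameter 56 mm, 74 mm high, closed, 0.16 kg. Point: its centre, 37 mm above its underside; z is up. Grasp it across its diameter.
- ring_gauge_center (a point): Plain steel ring gauge lying flat, diameter 44 mm, 14 mm high, 0.12 kg, with a small hole. Point: its centre, 7 mm above its underside.
- mandrel_center (a point): Steel mandrel standing on its flange (diameter 30 mm, 11 mm high), stem diameter 16 mm, a little narrower at the top; 50 mm high in all, 0.07 kg. Point: its centre, 25 mm up; z is up along the stem. Jar, gauge and mandrel start in a row about 90 mm apart, in any order, in front of (nearer the robot than) the white strip and parallel to it.
- white_strip: Fixed white strip lying on the table behind the row, 50 mm (x) x 240 mm (y), 10 mm high; origin at the middle of its underside. Always in the same place. Fingertips pass over it.
- green_box: Fixed green box standing on the table at the right, nearer the robot than the corner stop: 110 mm (x) x 70 mm (y), 170 mm high; origin at the middle of its underside. Always in the same place; keep the gripper's body clear of it.
- v_block: Bystander, to be left alone: grey steel V block, 44x60x42 mm. Origin at the middle of its underside.
- hex_key: Bystander, to be left alone: dark hexagon key lying flat, 30x92x5 mm. Origin at the middle of its underside.
- spanner: Bystander, to be left alone: flat steel spanner, 26x171x8 mm, lying behind the white strip. Origin at the middle of its underside.
- wood_wedge: Bystander, to be left alone: beech wedge, 32x90x22 mm. Origin at the middle of its underside.
Things that resemble listed ones, but are neither listed nor needed, are in the scene too. Leave any blue look-alike of the part that bears ring_gauge_center alone.

How it is judged:
By the outcome, as a careful person would: the job done as asked, in the order asked, and still so for the second after the job is handed in, with the robot touching nothing.
It also fails if it takes over 72 s, if anything falls off the work surface, if the arm or the gripper's body presses on something with over 40 N, if the wrist force passes 120 N, or if a joint passes its speed limit or range.

## Robot

A 6-joint arm with a two-finger parallel gripper is mounted at the origin on the work surface; the furniture and walls round the work are solid. World frame = base frame: x ahead of the robot, y to its left, z up, the work surface at z = 0. Lengths are in m, angles in rad, forces in N, time in s.
With the tool pointing down it reaches from about 0.35 to 0.775 m from the base axis. Payload 7.3 kg.
Tool frame: the origin (TCP) lies at the very end of the fingers, on their centre line; the grasp point (between the pads) lies robot.pinch_z behind it (robot.pinch_z is the distance from the TCP to the grasp point, in m); y points along the fingers, z is the direction in which the jaws open and shut, and the axes are right-handed (so a half turn about y gives the same grasp; the last joint's range is limited). The gripper opens to 92 mm and grips with 3 to 60 N. Pads are 19 mm wide; open, the fingers measure 130 mm over their backs; the gripper's body (75 mm by 190 mm) begins 47 mm behind the grasp point.
Start: joints at [1.041, 0.342, 1.524, -0, 1.275, -0.146], TCP at [0.197, 0.487, 0.227] pointing down, gripper open.
Joint ranges: [-2.53, 2.53], [-0.77, 2.02], [0.04, 2.7], [-1, 4.14], [0.28, 2.66], [-3.11, 3.11]. Speed limits (rad/s): [2.57, 2.57, 3.14, 3.14, 3.14, 3.14].

## Interface

Orientations are given as [roll, pitch, yaw] about the fixed x, y, z axes, in that order (R = Rz(yaw) Ry(pitch) Rx(roll)).
In Python, from cell import status, viewer, robot gives the robot as it stands. The module is installed in compiled form; this text tells all that it offers.
- The arm moves only by the shell command python3 -m pendant 'ROWS' [FORCE]. ROWS is JSON, a list that holds one entry, the list of rows, each a list of 7 numbers: the shift along the tool's x, y, z in cm, then the turn, a rotation vector about the tool's x, y, z in rad, then the finger opening in cm, from 0 to 9.18. A call has 1 to 20 rows; each row is the pose to reach, as a shift and turn from the pose commanded when the call began, along the tool's axes at that moment; what a row does not reach only later rows make up. A row lasts 1/10 s, in which the tool goes at most 50 mm and 8.59 degrees, less where a joint would pass 70% of its speed; a pose out of reach is approached as far as the arm can. A call with a gripper value outside its range is refused whole. The fingers move at their own pace and stop on an object; FORCE is the grip in N (left out, the last holds). Time passes only in rows, so rows that repeat a pose let the fingers close. It gives the time, the measured TCP pose, the force and the opening at its end, in the units of the state.
- status.observe(): the state, without advancing time (a new reading comes with each control period).
- viewer.read_camera(name): name is "scene" or "top" or "wrist"; returns a dict with "image" (420x560x3 uint8, red, green, blue), "range_z" (420x560 float32, m along the optical axis (not along the pixel's ray), 0 where there is no reading), "fx", "fy", "cx", "cy" (pixels), "camera_from_world" (4x4, takes a point from world to camera coordinates). Camera axes: x right, y up, looking along -z (the intrinsics and any distortion apply to the point x, -y, -z); pixel columns grow to the right and rows downward; lengths in m; the calibration is good to about 2 mm. A picture is of the moment at which its call begins.
- robot.hand_in(): hands the job in, once; it reports no verdict.
The state is a dict: "time": time; "qpos": joint angles; "qvel": joint speeds; "joint_efforts": joint torques, N m; "tool_pos": TCP position; "tool_rot": TCP orientation; "contact_force": force on the tool from outside, world axes, zero at the start; "torque": the same for the moment, N m; "opening": finger opening in m.
Only numpy, scipy, OpenCV 4.12 (cv2) and the standard library are available. Lean on these libraries where they do the work, as an engineer would, in place of code of your own. Each camera call takes 0.05 s, during which the arm holds its last target. There are 200 camera calls.

## Working session

There is one attempt and no reset: what is moved stays moved. The work goes in short steps, Python scripts to look and compute and a shell command to move; the robot and the scene stay as the last step left them, time stands still between calls to the robot, and variables do not carry over. Pictures are saved under pics/ and viewed, about 8 in all and at most 12, crops included, and the job is handed in when it is done.

```bash
mkdir -p pics; cat > h.py <<'E'
import numpy as np, cv2, pickle
from cell import status, viewer, robot
from scipy.spatial.transform import Rotation as R
def cloud(n):
    c=viewer.read_camera(n); d=c["range_z"]; v,u=np.mgrid[:d.shape[0],:d.shape[1]]
    p=np.stack([(u-c["cx"])/c["fx"]*d,-(v-c["cy"])/c["fy"]*d,-d,np.ones_like(d)],-1)
    w=(p@np.linalg.inv(c["camera_from_world"]).T)[...,:3]; w[d==0]=np.nan
    return c["image"],w,c
def save(n,im): cv2.imwrite("pics/"+n,cv2.cvtColor(im,cv2.COLOR_RGB2BGR))
def delta(pos,rot):  # rows numbers for target tcp pos / Rotation
    s=status.observe(); r=R.from_euler("xyz",s["tool_rot"])
    return np.round(r.inv().apply(np.array(pos)-s["tool_pos"])*100,2), np.round((r.inv()*rot).as_rotvec(),3)
E
python3 - <<'E'
from h import *
s=status.observe(); print(s, robot.pinch_z); print(R.from_euler("xyz",s["tool_rot"]).as_matrix().round(3))
for n in("top","scene"):
    im,w,c=cloud(n); save(n+"0.png",im); np.save(n+"0.npy",w); print(n,c["fx"],np.linalg.inv(c["camera_from_world"])[:3,3])
E
```

```text
{'time': 0.0, 'qpos': array([ 1.04097643e+00,  3.42725963e-01,  1.52499236e+00, -3.01415403e-05,
        1.27539845e+00, -1.45983323e-01]), 'qvel': array([ 0.00043928, -0.00063399, -0.00137573,  0.00057942, -0.00057744,
       -0.00087097]), 'joint_efforts': array([ 1.61944776e-03, -4.31245422e+01, -2.44222802e+01,  7.18597183e-02,
        5.59482677e-02, -2.06335158e-04]), 'tool_pos': array([0.19637923, 0.48645989, 0.22605189]), 'tool_rot': array([-1.57230843e+00,  1.93191228e-04, -3.83827921e-01]), 'contact_force': array([ 0.44375307,  1.12446704, -0.87274727]), 'torque': array([-0.02053927, -0.00599179, -0.02246864]), 'opening': 0.09195146783688576} 0.0188
[[ 0.927 -0.001  0.374]
 [-0.374 -0.001  0.927]
 [-0.    -1.    -0.002]]
top 515.3194012500996 [ 0.38308656 -0.01177073  1.38993689]
scene 465.1920450815604 [-0.17039651 -0.38955091  0.71389662]
```

View pics/top0.png

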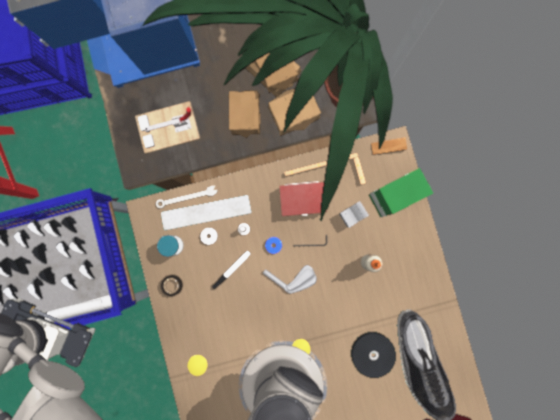

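View pics/scene0.png

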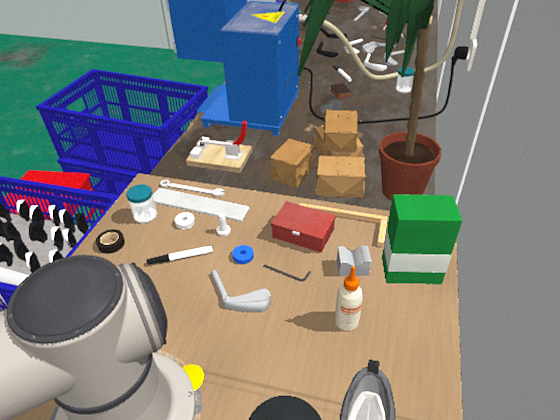

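Both views agree. Top-view pixels:

| Item | Pixel |
|---|---|
| Jar | (168,245) |
| Steel ring | (208,236) |
| Mandrel | (243,229) |
| Red tin | (301,198) |
| Stop, long strip | (318,165) |
| Stop, short strip | (359,170) |
| Green box | (402,193) |

Ring candidates are the steel/white ring (208,236), the blue ring (273,245) and the tape roll (172,286). I choose the steel one, and will check it in a crop.

```bash
python3 - <<'E'
from h import *
for n in ("top","scene"):
    w=np.load(n+"0.npy"); im=cv2.cvtColor(cv2.imread(f"pics/{n}0.png"),cv2.COLOR_BGR2RGB)
    hsv=cv2.cvtColor(im,cv2.COLOR_RGB2HSV); x,y,z=w[...,0],w[...,1],w[...,2]
    t=(np.abs(z)<.004)&(x>.2)&(x<.7)&(abs(y)<.4); print(n,"table z",np.nanmedian(z[(abs(z)<.015)&(x>.2)&(x<.7)&(abs(y)<.3)]))
    area=(x>.25)&(x<.9)&(abs(y)<.5)
    m=area&(z>.006)&(z<.2)
    k,l,st,ce=cv2.connectedComponentsWithStats(m.astype(np.uint8))
    for i in range(1,k):
        if st[i,4]<25: continue
        q=w[l==i]; top=q[q[:,2]>np.percentile(q[:,2],90)-.006]
        r=cv2.minAreaRect((top[:,:2]*1000).astype(np.float32))
        print(ce[i].round(),st[i,4],"ztop",np.percentile(q[:,2],95).round(4),"rect",np.round(r[0],1),np.round(r[1],1),round(r[2],1), hsv[l==i].mean(0).round())
im=cv2.imread("pics/top0.png")[150:300,145:385]; im2=cv2.imread("pics/scene0.png")[170:290,90:400]
a=cv2.resize(im,(560,350),interpolation=2);b=cv2.resize(im2,(560,217),interpolation=2)
cv2.imwrite("pics/crop1.png",np.vstack([a,b]))
E
```

```text
top table z -0.0007073460429318779
[440. 165.] 6798 ztop 0.1924 rect [ 574.9 -392.9] [672.9  10.5] 15.6 [106.   3. 122.]
[91. 32.] 362 ztop 0.197 rect [890.2 462. ] [ 6.4 69.2] 14.0 [107. 161.  88.]
[160.  49.] 1985 ztop 0.192 rect [865.1 310.3] [ 12.3 159.7] 18.0 [107. 162.  88.]
[257.  63.] 133 ztop 0.0786 rect [853.5  52.8] [16.7 44.6] 59.2 [ 16. 106. 146.]
[282.  77.] 644 ztop 0.0799 rect [808.3   2.4] [36.1 85.6] 27.5 [ 16. 108. 154.]
[333.  85.] 367 ztop 0.0847 rect [ 764.2 -125.5] [64.9 13.3] 27.8 [12. 95. 72.]
[243. 111.] 1190 ztop 0.0292 rect [731.5 104.8] [ 78.6 107.5] 89.9 [ 16. 111. 179.]
[280. 107.] 462 ztop 0.0236 rect [735.6  10.4] [ 54.3 109. ] 74.6 [ 16. 105. 195.]
[306. 113.] 418 ztop 0.0243 rect [721.7 -51.2] [ 47.6 101.3] 26.5 [ 16. 104. 186.]
[184. 115.] 106 ztop 0.081 rect [719.9 241.9] [11.7 10.7] 1.8 [ 64. 113. 167.]
[392. 145.] 334 ztop 0.0219 rect [ 636.1 -302. ] [32.4 62.3] 5.9 [ 14. 134. 203.]
[357. 167.] 188 ztop 0.0184 rect [ 571.5 -202.3] [85.  22.7] 17.9 [ 19.  79. 229.]
[305. 168.] 193 ztop 0.0175 rect [573.3 -61.7] [ 12.1 115.6] 14.4 [ 18.  84. 229.]
[... 1884 characters left out ...]
.5 190.5] [24.6 25.8] 63.2 [ 22.   6. 244.]
[387. 234.] 8651 ztop 0.171 rect [ 497.3 -297.6] [ 72.8 110. ] 27.2 [ 45. 149. 156.]
[184. 220.] 242 ztop 0.0158 rect [392.7 194.1] [43.1 45.1] 20.0 [ 13.   4. 240.]
[113. 238.] 295 ztop 0.0204 rect [271.1 292. ] [58.3 39.7] 88.8 [ 27.  76. 108.]
[180. 255.] 443 ztop 0.0165 rect [301.8 133.4] [ 15.8 133.7] 44.0 [ 32.  15. 175.]
[243. 254.] 292 ztop 0.0158 rect [367.7  20. ] [43.2 41.9] 30.0 [109. 204. 237.]
[351. 286.] 2050 ztop 0.1183 rect [ 320.5 -234.1] [21.7 24.5] 22.7 [ 50.  54. 189.]
[220. 285.] 215 ztop 0.0153 rect [277.5  16.9] [77.3 12.8] 52.9 [ 90.   7. 198.]
[254. 305.] 271 ztop 0.0201 rect [264.1 -67.4] [16.4 62.9] 29.5 [108.   5. 194.]
```

View pics/crop1.png

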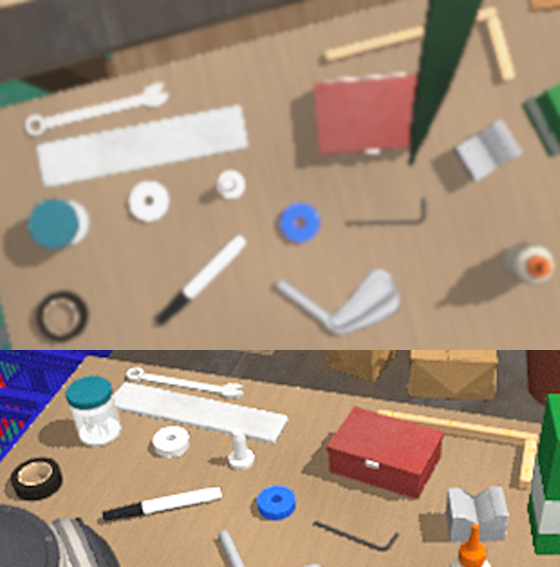

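The crop shows the steel ring at scene (184,220) and the blue look-alike at (243,254). My target is the steel one. Next I check the leaf heights and the wrist camera geometry.

```bash
python3 - <<'E'
from h import *
w=np.load("top0.npy"); 
for n in("top","scene"):
    w=np.load(n+"0.npy").reshape(-1,3); q=w[(w[:,0]>.3)&(w[:,0]<.72)&(w[:,1]>-.33)&(w[:,1]<.35)&(w[:,2]>.2)]
    print(len(q), np.percentile(q,[0,2,50,98],axis=0).round(3))
c=viewer.read_camera("wrist"); s=status.observe()
T=np.linalg.inv(c["camera_from_world"]); r=R.from_euler("xyz",s["tool_rot"])
print(c["fx"],c["cx"],c["cy"],"cam in tool",r.inv().apply(T[:3,3]-s["tool_pos"]).round(4)); print((r.inv().as_matrix()@T[:3,:3]).round(3))
# look poses: TCP down, jaw z dir yaw
for P in([.50,-.08,.26],[.42,.19,.26]):
  for yaw in(-.3838,.25,.25-np.pi): print(P,yaw,delta(P,R.from_euler("xyz",[-np.pi/2,0,yaw])))
E
```

```text
8204 [[ 0.419 -0.205  0.323]
 [ 0.458 -0.198  0.393]
 [ 0.645 -0.103  0.512]
 [ 0.718  0.076  0.557]]
2527 [[ 0.416 -0.206  0.323]
 [ 0.427 -0.204  0.348]
 [ 0.599 -0.128  0.441]
 [ 0.718  0.049  0.497]]
338.68614504238474 280.5621277693599 209.48446433031717 cam in tool [-0.0743 -0.158  -0.0002]
[[-0.001 -0.961 -0.277]
 [ 0.     0.277 -0.961]
 [ 1.    -0.001  0.   ]]
[0.5, -0.08, 0.26] -0.3838 (array([ 49.37,  -3.34, -41.17]), array([ 0.001,  0.   , -0.   ]))
[0.5, -0.08, 0.26] 0.25 (array([ 49.37,  -3.34, -41.17]), array([ 0.001, -0.634, -0.001]))
[0.5, -0.08, 0.26] -2.891592653589793 (array([ 49.37,  -3.34, -41.17]), array([1.000e-03, 2.508e+00, 1.000e-03]))
[0.42, 0.19, 0.26] -0.3838 (array([ 31.84,  -3.36, -19.13]), array([ 0.001,  0.   , -0.   ]))
[0.42, 0.19, 0.26] 0.25 (array([ 31.84,  -3.36, -19.13]), array([ 0.001, -0.634, -0.001]))
[0.42, 0.19, 0.26] -2.891592653589793 (array([ 31.84,  -3.36, -19.13]), array([1.000e-03, 2.508e+00, 1.000e-03]))
```

```bash
python3 - <<'E'
from h import *
w=np.concatenate([np.load(n+"0.npy").reshape(-1,3) for n in("top","scene")])
print("min leaf z (cm) rows x .38.., cols y .1..-.3")
for x in np.arange(.38,.74,.03):
    print(round(x,2),[ (lambda q:int(q.min()*100) if len(q) else 0)(w[(abs(w[:,0]-x)<.015)&(abs(w[:,1]-y)<.02)&(w[:,2]>.2),2]) for y in np.arange(.12,-.33,-.04)])
# stop fit from both cams
for n in("top","scene"):
    w=np.load(n+"0.npy"); im=cv2.imread(f"pics/{n}0.png"); hsv=cv2.cvtColor(im,cv2.COLOR_BGR2HSV)
    x,y,z=np.moveaxis(w,-1,0)
    m=(z>.009)&(z<.022)&(x>.5)&(x<.68)&(y<.05)&(y>-.27)&(hsv[...,0]<30)&(hsv[...,1]>50)
    q=w[m]
    k,l=cv2.connectedComponents(m.astype(np.uint8),connectivity=8)
    for i in range(1,k):
        p=w[l==i]
        if len(p)<30: continue
        v,u=np.where(l==i); print(n,u.mean().round(),v.mean().round(),len(p),np.round(cv2.fitLine((p[:,:2]).astype(np.float32),cv2.DIST_HUBER,0,.001,.001).ravel(),4),p.mean(0).round(4))
        r=cv2.minAreaRect((p[:,:2]*1000).astype(np.float32)); print(cv2.boxPoints(r).round().tolist())
E
```

```text
min leaf z (cm) rows x .38.., cols y .1..-.3
0.38 [0, 0, 0, 0, 0, 0, 0, 0, 0, 0, 0, 0]
0.41 [0, 0, 0, 0, 0, 40, 0, 0, 0, 0, 0, 0]
0.44 [0, 0, 0, 0, 0, 40, 0, 0, 0, 0, 0, 0]
0.47 [0, 0, 0, 0, 0, 46, 48, 0, 0, 0, 0, 0]
0.5 [0, 0, 0, 0, 0, 50, 50, 0, 0, 0, 0, 0]
0.53 [0, 0, 0, 0, 0, 52, 52, 0, 0, 0, 0, 0]
0.56 [0, 0, 0, 0, 0, 54, 54, 0, 36, 0, 0, 0]
0.59 [0, 0, 0, 42, 45, 55, 54, 0, 38, 0, 0, 0]
0.62 [0, 0, 0, 46, 46, 51, 54, 39, 43, 0, 0, 0]
0.65 [0, 0, 0, 0, 50, 51, 52, 40, 45, 0, 0, 0]
0.68 [39, 40, 37, 0, 52, 51, 50, 46, 46, 0, 0, 0]
0.71 [40, 41, 36, 41, 45, 51, 32, 47, 46, 0, 0, 0]
top 357.0 167.0 170 [ 0.9537  0.3007  0.5753 -0.2034] [ 0.5753 -0.2034  0.0135]
[[529.0, -211.0], [538.0, -232.0], [616.0, -199.0], [608.0, -178.0]]
top 305.0 168.0 181 [ 0.2544 -0.9671  0.5733 -0.0616] [ 0.5733 -0.0616  0.0135]
[[553.0, -7.0], [582.0, -119.0], [594.0, -116.0], [565.0, -4.0]]
scene 356.0 218.0 549 [ 0.1282 -0.9918  0.5804 -0.1086] [ 0.5789 -0.1437  0.0139]
[[481.0, -30.0], [531.0, -226.0], [617.0, -204.0], [567.0, -8.0]]
```

```bash
python3 -m pendant '[[[38.7,-3.4,-28.1,0,-0.634,0,9.18],[38.7,-3.4,-28.1,0,-0.634,0,9.18],[38.7,-3.4,-28.1,0,-0.634,0,9.18],[38.7,-3.4,-28.1,0,-0.634,0,9.18],[38.7,-3.4,-28.1,0,-0.634,0,9.18],[38.7,-3.4,-28.1,0,-0.634,0,9.18],[38.7,-3.4,-28.1,0,-0.634,0,9.18],[38.7,-3.4,-28.1,0,-0.634,0,9.18],[38.7,-3.4,-28.1,0,-0.634,0,9.18],[38.7,-3.4,-28.1,0,-0.634,0,9.18],[38.7,-3.4,-28.1,0,-0.634,0,9.18],[38.7,-3.4,-28.1,0,-0.634,0,9.18],[38.7,-3.4,-28.1,0,-0.634,0,9.18]]]'
python3 - <<'E'
from h import *
im,w,c=cloud("wrist"); save("w1.png",im); np.save("w1.npy",w)
x,y,z=np.moveaxis(w,-1,0); print("table",np.nanmedian(z[abs(z)<.01]))
m=(z>.006)&(z<.19)&(x>.3)&(x<.72)&(y<.4)&(y>-.33)
k,l,st,ce=cv2.connectedComponentsWithStats(m.astype(np.uint8))
for i in range(1,k):
    if st[i,4]<60: continue
    q=w[l==i]; top=q[q[:,2]>np.percentile(q[:,2],90)-.005]
    r=cv2.minAreaRect((top[:,:2]*1000).astype(np.float32))
    print(ce[i].round(),st[i,4],"ztop",np.percentile(q[:,2],95).round(4),np.round(r[0],1),np.round(r[1],1),round(r[2],1))
E
```

```text
time: 1.45
tool_pos: [0.4495, 0.0822, 0.2604]
tool_rot: [-1.57, 0.001, 0.251]
contact_force: [0.1, -0.8, 0.5]
opening: 0.0919
table 0.00025162110860693643
[25.  5.] 438 ztop 0.0446 [ 343.1 -223.5] [ 2.7 19.7] 22.0
[337.  77.] 894 ztop 0.0164 [323.9 116. ] [14.4 77. ] 44.5
[248.  96.] 1131 ztop 0.0155 [369.2  22.8] [43.4 42.8] 60.4
[ 44. 119.] 3253 ztop 0.043 [ 450.1 -189.5] [44.1 62.2] 31.3
[  6. 143.] 452 ztop 0.0286 [ 496.1 -236.2] [24.   7.7] 10.6
[485. 159.] 3663 ztop 0.0745 [369.4 291.5] [54.2 54.6] 68.8
[384. 155.] 1041 ztop 0.0154 [394.1 196.3] [42.8 44.1] 15.1
[305. 150.] 503 ztop 0.0506 [412.6 102.4] [12.9 13.2] 14.1
[155. 183.] 7952 ztop 0.0455 [489.1 -55.8] [ 83.7 118.8] 4.8
[ 85. 230.] 2526 ztop 0.0165 [ 550.  -114.7] [ 84.6 204.7] 14.2
[373. 205.] 7354 ztop 0.0119 [457.3 204.8] [ 50.5 239.4] 10.9
[349. 245.] 274 ztop 0.0084 [516.6 190.9] [24.2 29. ] 34.0
[458. 246.] 170 ztop 0.0098 [481.9 328.6] [23.4 22.1] 76.9
[176. 337.] 765 ztop 0.0213 [698.3  -3.4] [49.3 43.3] 90.0
[248. 343.] 1210 ztop 0.0273 [690.6 100.9] [28.9 78.4] 6.8
```

View pics/w1.png

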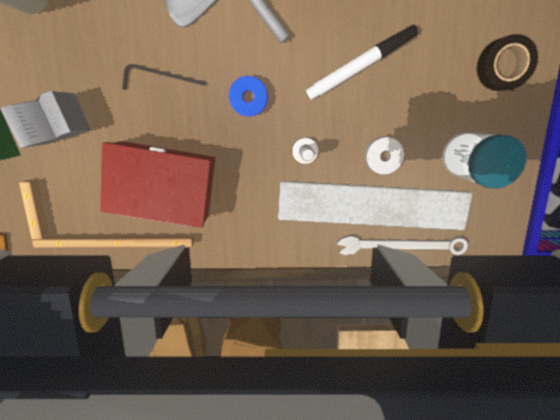

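The wrist view shows everything clearly:
- Tin about (155,183), catch facing the robot
- Stop corner about (35,240)
- Mandrel (305,150), gauge (384,155), jar (485,159)
- V block (44,119) and hex key (165,78) near the tin

I'll refine the stop's inner faces and plan the push.

```bash
cat >> h.py <<'E'
YS=.248; C=np.array([.5997,-.1929])
def S2W(p): c,s=np.cos(YS),np.sin(YS); return C+np.array([[c,-s],[s,c]])@np.array(p)
def W2S(p): c,s=np.cos(YS),np.sin(YS); return (np.asarray(p)[...,:2]-C)@np.array([[c,-s],[s,c]])
def go(ps,z,yaw): 
    d=delta([*S2W(ps),z],R.from_euler("xyz",[-np.pi/2,0,yaw])); print(ps,z,d); return d
E
python3 - <<'E'
from h import *
w=np.load("w1.npy"); z=w[...,2]; s=W2S(w); g=(z>.010)&(z<.022)
L=s[g&(s[...,1]>.02)&(s[...,1]<.18)&(abs(s[...,0]-.007)<.013)]
Sh=s[g&(s[...,0]<-.01)&(s[...,0]>-.065)&(abs(s[...,1]+.007)<.013)]
for n,P,a in(("long",L,0),("short",Sh,1)):
    b=1-a; bins=np.round(P[:,b]/.01); e=[];t=[]
    for k in np.unique(bins):
        q=P[bins==k]
        if len(q)>5: e.append(np.percentile(q[:,a],[5,95])); t.append(k*.01)
    e=np.array(e); print(n,len(P),(e*1000).mean(0).round(1),"slopes",np.polyfit(t,e,1)[0].round(3))
m=(z>.035)&(z<.06)&(s[...,1]>.05)&(s[...,1]<.26)&(s[...,0]<0)&(s[...,0]>-.16)
print("tin",[np.round(v,1) for v in cv2.minAreaRect((s[m]*1000).astype(np.float32))], (s[m].mean(0)*1000).round(1))
for p in((125,85),(127,68),(205,84),(157,150),(103,147),(213,157)): print(p,w[p[1],p[0]].round(3),s[p[1],p[0]].round(3))
go((-.150,.160),.10,YS);go((-.150,.160),.012,YS)
E
```

```text
long 1145 [ 2.3 12.2] slopes [-0.009 -0.01 ]
short 582 [-12.6   0.3] slopes [0.002 0.012]
tin [array([-83.4, 128.2]), array([198. , 100.5]), np.float64(69.7)] [-78.2 154.7]
(125, 85) [ 0.393 -0.118  0.003] [-0.182  0.124]
(127, 68) [ 0.374 -0.117  0.004] [-0.2    0.129]
(205, 84) [ 0.369 -0.029  0.001] [-0.184  0.215]
(157, 150) [ 0.45  -0.058  0.042] [-0.112  0.167]
(103, 147) [ 0.461 -0.115  0.045] [-0.116  0.11 ]
(213, 157) [ 0.448 -0.003  0.006] [-0.1    0.221]
(-0.15, 0.16) 0.1 (array([ -7.23,  16.05, -14.37]), array([-0.001,  0.004, -0.001]))
(-0.15, 0.16) 0.012 (array([ -7.23,  24.85, -14.38]), array([-0.001,  0.004, -0.001]))
```

```bash
sed -i 's/^YS=.248/YS=.254/' h.py; python3 -m pendant '[[[-7.2,0,-14.4,0,0,0,6],[-7.2,0,-14.4,0,0,0,6],[-7.2,0,-14.4,0,0,0,6],[-7.2,0,-14.4,0,0,0,6],[-7.2,24.8,-14.4,0,0.004,0,6],[-7.2,24.8,-14.4,0,0.004,0,6],[-7.2,24.8,-14.4,0,0.004,0,6],[-7.2,24.8,-14.4,0,0.004,0,6],[-7.2,24.8,-14.4,0,0.004,0,6],[-7.2,24.8,-14.4,0,0.004,0,6],[-7.2,24.8,-14.4,0,0.004,0,6]]]'; python3 -c "
from h import *
print(status.observe()['joint_efforts'].round(1)); go((-.125,.160),.012,YS); go((-.092,.160),.012,YS)"
```

```text
time: 2.6
tool_pos: [0.416, -0.0748, 0.0131]
tool_rot: [-1.57, 0.001, 0.248]
contact_force: [0.4, -0.7, 0.5]
opening: 0.0597
[ -0.  -35.4 -11.   -0.    0.    0. ]
(-0.125, 0.16) 0.012 (array([ 2.31,  0.11, -0.04]), array([-0.001, -0.006, -0.001]))
(-0.092, 0.16) 0.012 (array([ 5.61,  0.1 , -0.02]), array([-0.001, -0.006, -0.001]))
```

```bash
python3 -m pendant '[[[0.6,0,0,0,0.006,0,6],[1.2,0,0,0,0.006,0,6],[1.6,0,0,0,0.006,0,6],[2,0,0,0,0.006,0,6],[2.4,0,0,0,0.006,0,6],[2.8,0,0,0,0.006,0,6],[3.2,0,0,0,0.006,0,6],[3.6,0,0,0,0.006,0,6],[4,0,0,0,0.006,0,6],[4.4,0,0,0,0.006,0,6],[4.8,0,0,0,0.006,0,6],[5.1,0,0,0,0.006,0,6],[5.3,0,0,0,0.006,0,6],[5.5,0,0,0,0.006,0,6],[5.6,0,0,0,0.006,0,6]]]'; python3 -m pendant '[[[0.1,0,0,0,0,0,6],[0.2,0,0,0,0,0,6],[0.3,0,0,0,0,0,6]]]'
```

```text
time: 4.1
tool_pos: [0.4706, -0.0623, 0.0126]
tool_rot: [-1.571, -0.0, 0.24]
contact_force: [-1.4, -1.1, -0.4]
opening: 0.0598
time: 4.4
tool_pos: [0.4717, -0.0619, 0.0126]
tool_rot: [-1.57, 0.004, 0.241]
contact_force: [-11.7, -6.7, 6.6]
opening: 0.0603
```

```bash
python3 -m pendant '[[[-1.5,0,0,0,0,0,6],[-1.5,0,0,0,0,0,6],[-2,-10,0,0,0,0,3],[-2,-10,0,0,0,0,3],[-2,-20,3,0,0.3,0,3],[-2,-20,5,0,0.6,0,3],[-2,-20,5,0,0.9,0,3],[-2,-20,5,0,1.2,0,3],[-2,-20,5,0,1.5,0,3],[-2,-20,5,0,1.558,0,3],[-2,-20,5,0,1.558,0,3],[-2,-20,5,0,1.558,0,3],[-2,-20,5,0,1.558,0,3],[-2,-20,5,0,1.558,0,3],[-2,-20,5,0,1.558,0,3]]]'
cat >> h.py <<'E'
def tin(n="wrist"):
    im,w,c=cloud(n); z=w[...,2]; s=W2S(w); hsv=cv2.cvtColor(im,cv2.COLOR_RGB2HSV)
    m=(z>.036)&(z<.055)&(s[...,1]>-.02)&(s[...,1]<.26)&(s[...,0]<.02)&(s[...,0]>-.16)&((hsv[...,0]<8)|(hsv[...,0]>170))&(hsv[...,1]>70)
    r=cv2.minAreaRect((s[m]*1000).astype(np.float32)); print(n,m.sum(),"tin in stop frame",np.round(r[0],1),np.round(r[1],1),round(r[2],2),"ext",np.percentile(s[m]*1000,[.5,99.5],axis=0).round(1).tolist()); return im,w
E
python3 - <<'E'
from h import *
im,w=tin(); save("w2.png",im); np.save("w2.npy",w)
go((-.046,.260),.10,YS-np.pi/2);go((-.046,.260),.012,YS-np.pi/2); go((-.046,.1275),.012,YS-np.pi/2)
E
```

```text
time: 5.9
tool_pos: [0.4429, -0.0177, 0.2132]
tool_rot: [-1.569, -0.0, -1.323]
contact_force: [-0.0, -0.2, -0.2]
opening: 0.0303
wrist 6250 tin in stop frame [-38.4 165. ] [117.7  82.4] 89.34 ext [[-79.6, 117.3], [-0.0, 223.7]]
(-0.046, 0.26) 0.1 (array([-5.14, 11.33,  6.12]), array([-0.002, -0.007,  0.   ]))
(-0.046, 0.26) 0.012 (array([-5.15, 20.13,  6.1 ]), array([-0.002, -0.007,  0.   ]))
(-0.046, 0.1275) 0.012 (array([ 8.1 , 20.14,  6.19]), array([-0.002, -0.007,  0.   ]))
```

```bash
python3 -m pendant '[[[-5.1,3,6.1,0,-0.007,0,3],[-5.1,11,6.1,0,-0.007,0,3],[-5.1,11,6.1,0,-0.007,0,3],[-5.1,20.1,6.1,0,-0.007,0,3],[-5.1,20.1,6.1,0,-0.007,0,3],[-5.1,20.1,6.1,0,-0.007,0,3],[-5.1,20.1,6.1,0,-0.007,0,3]]]'
python3 -m pendant '[[[1,0,0,0,0,0,3],[2,0,0,0,0,0,3],[2.6,0,0,0,0,0,3],[3.2,0,0,0,0,0,3],[3.8,0,0,0,0,0,3],[4.4,0,0,0,0,0,3],[5,0,0,0,0,0,3],[5.6,0,0,0,0,0,3],[6.2,0,0,0,0,0,3],[6.8,0,0,0,0,0,3],[7.4,0,0,0,0,0,3],[8,0,0,0,0,0,3]]]'
python3 -c "
from h import *
print(W2S(status.observe()['tool_pos']),status.observe()['joint_efforts'].round(1))"
```

```text
time: 6.65
tool_pos: [0.4889, 0.047, 0.0122]
tool_rot: [-1.571, 0.0, -1.31]
contact_force: [0.7, 0.7, 0.5]
opening: 0.0299
time: 7.85
tool_pos: [0.5089, -0.031, 0.0116]
tool_rot: [-1.571, 0.0, -1.311]
contact_force: [0.8, 3.2, 2.3]
opening: 0.0301
[-0.04716367  0.17954877] [ -1.2 -45.9 -15.7  -0.5  -0.4   0.2]
```

Now .18 → .1275: about 5.2 cm more, slowing at the end.

```bash
python3 -m pendant '[[[0.6,0,0,0,0,0,3],[1.2,0,0,0,0,0,3],[1.8,0,0,0,0,0,3],[2.4,0,0,0,0,0,3],[3,0,0,0,0,0,3],[3.6,0,0,0,0,0,3],[4.2,0,0,0,0,0,3],[4.6,0,0,0,0,0,3],[4.8,0,0,0,0,0,3],[4.9,0,0,0,0,0,3],[5,0,0,0,0,0,3]]]'
python3 -m pendant '[[[0.1,0,0,0,0,0,3],[0.2,0,0,0,0,0,3]]]'
python3 -c "
from h import *
print(W2S(status.observe()['tool_pos']),status.observe()['joint_efforts'].round(1))"
```

```text
time: 8.95
tool_pos: [0.5216, -0.0787, 0.0116]
tool_rot: [-1.571, 0.0, -1.311]
contact_force: [-0.2, 1.9, 0.1]
opening: 0.0297
time: 9.15
tool_pos: [0.5221, -0.0804, 0.0116]
tool_rot: [-1.571, 0.001, -1.311]
contact_force: [-0.1, 7.7, 2.0]
opening: 0.0299
[-0.04685667  0.12842794] [ -4.2 -48.1 -17.4  -1.5  -0.8   0.1]
```

```bash
python3 -m pendant '[[[0.1,0,0,0,0,0,3],[0.2,0,0,0,0,0,3],[0.3,0,0,0,0,0,3]]]'
python3 -m pendant '[[[-2,0,0,0,0,0,0],[-2,0,0,0,0,0,0],[-2.5,-10,0,0,0,0,0],[-2.5,-10,0,0,0,0,0],[-2.5,-18,0,0,0,0,0],[-2.5,-18,0,0,0,0,0],[-2.5,-18,0,0,0,0,0]]]'
python3 - <<'E'
from h import *
im,w=tin(); save("w3.png",im); np.save("w3.npy",w)
for p in((-.13,.092),): go(p,.2,YS-np.pi/2);go(p,.012,YS-np.pi/2)
E
```

```text
time: 9.45
tool_pos: [0.522, -0.0804, 0.0117]
tool_rot: [-1.572, 0.005, -1.311]
contact_force: [-2.0, 21.2, 5.5]
opening: 0.0301
time: 10.15
tool_pos: [0.5194, -0.061, 0.1969]
tool_rot: [-1.562, -0.006, -1.311]
contact_force: [0.4, 0.2, -0.4]
opening: 0.0005
wrist 2246 tin in stop frame [-39.7  58.9] [ 79.5 117.1] 0.41 ext [[-79.3, 7.3], [-0.8, 117.3]]
(-0.13, 0.092) 0.2 (array([ 5.61, -0.61, -8.45]), array([-0.005,  0.006,  0.003]))
(-0.13, 0.092) 0.012 (array([ 5.55, 18.19, -8.55]), array([-0.005,  0.006,  0.003]))
```

View pics/w3.png

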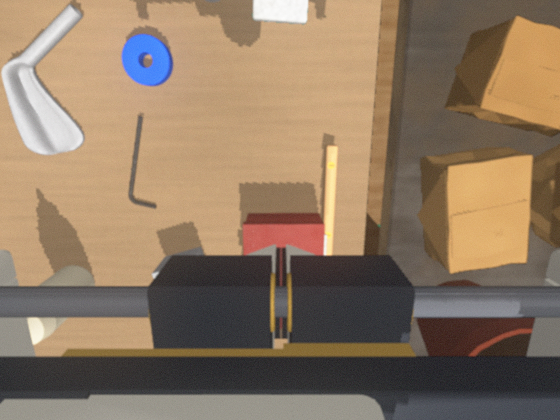

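Tin is flush in the picture (its right edge at x≈323 meets the strip at ≈325). One gentle seating press in +x beside the catch will confirm it.

```bash
python3 -m pendant '[[[4.8,0,-9,0,0.006,0,0],[4.8,0,-9,0,0.006,0,0],[4.8,0,-9,0,0.006,0,0],[4.8,10,-9,0,0.006,0,0],[4.8,18.2,-9,0,0.006,0,0],[4.8,18.2,-9,0,0.006,0,0],[4.8,18.2,-9,0,0.006,0,0],[4.8,18.2,-9,0,0.006,0,0],[4.8,18.2,-9,0,0.006,0,0]]]'
python3 -m pendant '[[[0,0,0.6,0,0,0,0],[0,0,1.2,0,0,0,0],[0,0,1.8,0,0,0,0],[0,0,2.4,0,0,0,0],[0,0,2.8,0,0,0,0],[0,0,3,0,0,0,0],[0,0,3.1,0,0,0,0]]]'
python3 -c "
from h import *
print(W2S(status.observe()['tool_pos']))"
```

```text
time: 11.1
tool_pos: [0.4418, -0.1289, 0.0094]
tool_rot: [-1.572, 0.001, -1.317]
contact_force: [-0.9, -0.3, 0.1]
opening: 0.0004
time: 11.8
tool_pos: [0.4721, -0.1211, 0.0097]
tool_rot: [-1.571, 0.0, -1.317]
contact_force: [-0.4, -0.1, -0.5]
opening: 0.0004
[-0.10546551  0.10158911]
```

```bash
python3 -m pendant '[[[0,0,0.1,0,0,0,0],[0,0,0.2,0,0,0,0],[0,0,0.3,0,0,0,0],[0,0,0.4,0,0,0,0],[0,0,0.5,0,0,0,0],[0,0,0.6,0,0,0,0],[0,0,0.7,0,0,0,0]]]'
python3 -c "
from h import *
print(W2S(status.observe()['tool_pos']))"
```

```text
time: 12.5
tool_pos: [0.4788, -0.1194, 0.0097]
tool_rot: [-1.571, 0.0, -1.317]
contact_force: [0.7, 0.5, 0.2]
opening: 0.0003
[-0.09855748  0.10150062]
```

```bash
python3 -m pendant '[[[0,0,0.1,0,0,0,0],[0,0,0.2,0,0,0,0],[0,0,0.3,0,0,0,0],[0,0,0.4,0,0,0,0]]]'; python3 -m pendant '[[[0,0,0.1,0,0,0,0],[0,0,0.2,0,0,0,0],[0,0,0.3,0,0,0,0]]]'
python3 -c "
from h import *
print(W2S(status.observe()['tool_pos']))"
```

```text
time: 12.9
tool_pos: [0.4795, -0.1188, 0.0096]
tool_rot: [-1.577, 0.002, -1.316]
contact_force: [-16.4, -8.9, 11.1]
opening: 0.0003
time: 13.2
tool_pos: [0.4794, -0.1186, 0.0097]
tool_rot: [-1.583, 0.003, -1.316]
contact_force: [-28.9, -15.3, 21.3]
opening: 0.0005
[-0.09773876  0.10215271]
```

Both sides are seated: the tool stopped dead against the tin at about 20–35 N in each direction. Now the jar.

```bash
python3 -m pendant '[[[0,0,-1.5,0,0,0,0],[0,0,-2,0,0,0,0],[0,-10,-2,0,0,0,0],[0,-18,-2,0,0,0,0],[0,-18,-2,0,0,0,9.18],[0,-18,-2,0,0,0,9.18]]]'
cat >> h.py <<'E'
def gw(p,z,yaw): d=delta([*p,z],R.from_euler("xyz",[-np.pi/2,0,yaw])); print(np.round(p,4),z,d[0].tolist(),d[1].tolist())
E
python3 - <<'E'
from h import *
gw((.369,.291),.19,YS-np.pi/2); tin("scene")
E
```

```text
time: 13.8
tool_pos: [0.4677, -0.123, 0.1937]
tool_rot: [-1.566, -0.003, -1.317]
contact_force: [0.5, 0.6, -0.1]
opening: 0.0123
[0.369 0.291] 0.19 [-42.55, 0.24, 0.86] [-0.005, 0.0, 0.003]
scene 1476 tin in stop frame [-41.5  56.9] [117.   85.8] 89.97 ext [[-82.3, -0.2], [-0.7, 114.7]]
```

```bash
python3 -m pendant '[[[-42.5,0.2,0.9,0,0,0,9.18],[-42.5,0.2,0.9,0,0,0,9.18],[-42.5,0.2,0.9,0,0,0,9.18],[-42.5,0.2,0.9,0,0,0,9.18],[-42.5,0.2,0.9,0,0,0,9.18],[-42.5,0.2,0.9,0,0,0,9.18],[-42.5,0.2,0.9,0,0,0,9.18],[-42.5,0.2,0.9,0,0,0,9.18],[-42.5,0.2,0.9,0,0,0,9.18],[-42.5,0.2,0.9,0,0,0,9.18],[-42.5,0.2,0.9,0,0,0,9.18]]]'
cat >> h.py <<'E'
def disc(w,guess,zt,rad,tol=.005):
    m=(abs(w[...,2]-zt)<tol)&(np.hypot(w[...,0]-guess[0],w[...,1]-guess[1])<rad+.02)
    (c,r)=cv2.minEnclosingCircle((w[m][:,:2]*1000).astype(np.float32)); v,u=np.where(m)
    print("disc",m.sum(),"px",u.mean().round(),v.mean().round(),"circle",np.round(c,1),round(r,1),"mean",(w[m].mean(0)*1000).round(1), "mid-ext",((w[m].max(0)+w[m].min(0))*500).round(1)[:2]); return np.array(c)/1000
E
python3 - <<'E'
from h import *
im,w,c=cloud("wrist"); save("w4.png",im); p=disc(w,(.369,.291),.074,.028)
disc(w,(.394,.196),.014,.022); disc(w,(.4125,.102),.05,.008)
p=np.array([.369,.291]) if np.linalg.norm(p-[.369,.291])>.008 else p
gw(p,.19,YS-np.pi/2)
E
```

```text
time: 14.95
tool_pos: [0.3678, 0.2912, 0.1874]
tool_rot: [-1.571, -0.0, -1.315]
contact_force: [0.3, -0.7, -0.7]
opening: 0.0917
disc 3288 px 283.0 202.0 circle [369.5 292.8] 27.6 mean [369.1 293.8  73.4] mid-ext [369.3 292.8]
disc 893 px 283.0 273.0 circle [403.9 199.4] 31.7 mean [394.2 202.8  13.8] mid-ext [404.1 200.9]h.py:26: RuntimeWarning: Mean of empty slice.
  print("disc",m.sum(),"px",u.mean().round(),v.mean().round(),"circle",np.round(c,1),round(r,1),"mean",(w[m].mean(0)*1000).round(1), "mid-ext",((w[m].max(0)+w[m].min(0))*500).round(1)[:2]); return np.array(c)/1000
  ret = ret.dtype.type(ret / rcount)
  ret = um.true_divide(
Traceback (most recent call last):
  File "h.py", line 26, in disc
    print("disc",m.sum(),"px",u.mean().round(),v.mean().round(),"circle",np.round(c,1),round(r,1),"mean",(w[m].mean(0)*1000).round(1), "mid-ext",((w[m].max(0)+w[m].min(0))*500).round(1)[:2]); return np.array(c)/1000
                                                                                                                                                   ~~~~~~~~^^^
ValueError: zero-size array to reduction operation maximum which has no identity
```

View pics/w4.png

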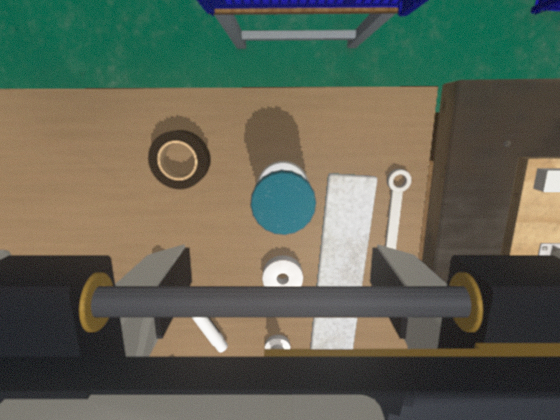

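Jar lid at pixel (283,202), world (.3694,.2928), radius 27.6 mm and height 73 mm, which matches. Grasp it.

```bash
python3 -m pendant '[[[-0.1,5,0.2,0,0,0,9.18],[-0.1,10,0.2,0,0,0,9.18],[-0.1,13,0.2,0,0,0,9.18],[-0.1,15.3,0.2,0,0,0,9.18],[-0.1,15.3,0.2,0,0,0,9.18],[-0.1,15.3,0.2,0,0,0,9.18],[-0.1,15.3,0.2,0,0,0,5],[-0.1,15.3,0.2,0,0,0,5],[-0.1,15.3,0.2,0,0,0,5],[-0.1,15.3,0.2,0,0,0,5],[-0.1,15.3,0.2,0,0,0,5],[-0.1,15.3,0.2,0,0,0,5]]]' 18; python3 -m pendant '[[[0,-5,0,0,0,0,4.8],[0,-10,0,0,0,0,4.8],[0,-15,0,0,0,0,4.8],[0,-15,0,0,0,0,4.8],[0,-15,0,0,0,0,4.8]]]'
python3 - <<'E'
from h import *
s=status.observe(); print(s["time"],s["opening"],s["tool_pos"])
im,w,c=cloud("wrist")
r=R.from_euler("xyz",s["tool_rot"]); m=(w[...,2]>.15)
# lid of held jar: points in tool frame
t=r.inv().apply(w.reshape(-1,3)-s["tool_pos"]).reshape(w.shape); hsv=cv2.cvtColor(im,cv2.COLOR_RGB2HSV)
g=(abs(hsv[...,0].astype(int)-92)<10)&(hsv[...,1]>120)&(t[...,1]>-.08)&(t[...,1]<0)&(abs(t[...,0])<.06)
ty=np.median(t[g][:,1]); g&=abs(t[...,1]-ty)<.003
q=t[g]; print("lid",g.sum(),"ylid",ty, cv2.minEnclosingCircle((q[:,[0,2]]*1000).astype(np.float32)),q.min(0).round(4),q.max(0).round(4))
go((-.04,.059),.19,YS-np.pi/2); go((-.04,.059),.081,YS-np.pi/2)
E
```

```text
time: 16.2
tool_pos: [0.3698, 0.2925, 0.035]
tool_rot: [-1.57, 0.0, -1.317]
contact_force: [-0.4, -0.1, 2.3]
opening: 0.0548
time: 16.7
tool_pos: [0.3698, 0.2925, 0.1851]
tool_rot: [-1.569, 0.0, -1.317]
contact_force: [-0.1, 0.3, -2.4]
opening: 0.0548
16.7 0.054756128034988936 [0.36978728 0.29245477 0.185137  ]
lid 6753 ylid -0.03855197030397809 ((-1.2283899784088135, 0.13824540376663208), 26.972900390625) [-0.0265 -0.0409 -0.0256] [ 0.0206 -0.0363  0.0257]
(-0.04, 0.059) 0.19 (array([46.83, -0.61,  6.14]), array([0.002, 0.   , 0.   ]))
(-0.04, 0.059) 0.081 (array([46.83, 10.29,  6.16]), array([0.002, 0.   , 0.   ]))
```

```bash
python3 -m pendant '[[[4,-0.6,0.6,0,0,0,4.8],[8,-0.6,1.2,0,0,0,4.8],[12,-0.6,1.8,0,0,0,4.8],[16,-0.6,2.4,0,0,0,4.8],[20,-0.6,3,0,0,0,4.8],[24,-0.6,3.6,0,0,0,4.8],[28,-0.6,4.2,0,0,0,4.8],[32,-0.6,4.8,0,0,0,4.8],[36,-0.6,5.2,0,0,0,4.8],[40,-0.6,5.6,0,0,0,4.8],[43,-0.6,5.9,0,0,0,4.8],[45,-0.6,6.1,0,0,0,4.8],[46.3,-0.6,6.15,0,0,0,4.8],[46.8,-0.6,6.15,0,0,0,4.8],[46.8,-0.6,6.15,0,0,0,4.8],[46.8,-0.6,6.15,0,0,0,4.8]]]'
python3 - <<'E'
from h import *
s=status.observe(); print(s["joint_efforts"].round(1)); go((-.04,.059),.090,YS-np.pi/2)
im,w=tin("scene"); im,w=tin("wrist"); save("w5.png",im)
im,w=tin("top")
E
```

```text
time: 18.35
tool_pos: [0.5464, -0.1441, 0.1903]
tool_rot: [-1.572, 0.001, -1.316]
contact_force: [0.6, -0.1, -1.9]
opening: 0.0553
[ -0.5 -48.4 -24.5   0.    0.1  -0. ]
(-0.04, 0.059) 0.09 (array([ 0.17, 10.03, -0.06]), array([ 0.001,  0.001, -0.001]))
scene 1471 tin in stop frame [-40.9  57.1] [116.5  85.2] 89.02 ext [[-82.1, -0.4], [-0.3, 114.9]]
wrist 5914 tin in stop frame [-39.5  77.9] [78.1 80.4] 89.41 ext [[-78.8, 45.0], [0.1, 116.7]]
top 25 tin in stop frame [-49.9 109. ] [85.7 36. ] 28.74 ext [[-78.8, 72.9], [-4.3, 118.4]]
```

```bash
python3 -m pendant '[[[0.2,4,0,0,0,0,4.8],[0.2,7,0,0,0,0,4.8],[0.2,9,0,0,0,0,4.8],[0.2,10,0,0,0,0,4.8],[0.2,10.4,0,0,0,0,4.8],[0.2,10.7,0,0,0,0,4.8],[0.2,10.9,0,0,0,0,4.8],[0.2,10.95,0,0,0,0,4.8]]]'
python3 -m pendant '[[[0,0.05,0,0,0,0,4.8],[0,0.1,0,0,0,0,4.8],[0,0.15,0,0,0,0,4.8]]]'
```

```text
time: 19.3
tool_pos: [0.5478, -0.1472, 0.0819]
tool_rot: [-1.57, -0.001, -1.317]
contact_force: [-0.3, 0.3, -2.2]
opening: 0.0552
time: 19.6
tool_pos: [0.5476, -0.1471, 0.0803]
tool_rot: [-1.57, -0.0, -1.317]
contact_force: [-1.2, 1.6, 4.0]
opening: 0.0549
```

```bash
python3 -m pendant '[[[0,-0.4,0,0,0,0,4.8],[-0.15,-0.4,-0.1,0,0,0,4.8],[-0.15,-0.4,-0.1,0,0,0,4.8],[-0.15,-0.1,-0.1,0,0,0,4.8],[-0.15,0,-0.1,0,0,0,4.8],[-0.15,0.05,-0.1,0,0,0,4.8]]]'
python3 -m pendant '[[[0,0,0,0,0,0,5.6],[0,0,0,0,0,0,6],[0,0,0,0,0,0,7],[0,0,0,0,0,0,8],[0,0,0,0,0,0,9.18],[0,0,0,0,0,0,9.18],[0,0,0,0,0,0,9.18],[0,-3,0,0,0,0,9.18],[0,-7,0,0,0,0,9.18],[0,-12,0,0,0,0,9.18],[0,-12,0,0,0,0,9.18]]]'
python3 - <<'E'
from h import *
im,w=tin(); save("w6.png",im); p=disc(w,S2W((-.04,.059)),.118,.028,.007); print("jar in stop",W2S(p), W2S(status.observe()["tool_pos"]))
gw((.394,.196),.20,.19)
E
```

```text
time: 20.2
tool_pos: [0.5462, -0.1457, 0.0801]
tool_rot: [-1.57, -0.0, -1.317]
contact_force: [-2.7, 2.7, 10.1]
opening: 0.055
time: 21.3
tool_pos: [0.5493, -0.1472, 0.2063]
tool_rot: [-1.56, -0.008, -1.317]
contact_force: [0.0, -0.2, 0.2]
opening: 0.0917
wrist 5232 tin in stop frame [-39.5  58.2] [117.4  79.6] 89.94 ext [[-78.8, 0.1], [-0.1, 116.8]]
disc 3994 px 275.0 204.0 circle [ 545.  -142.9] 27.9 mean [ 544.7 -141.4  117.9] mid-ext [ 545.  -142.7]
jar in stop [-0.04035728  0.06209167] [-0.03858058  0.05785873]
[0.394 0.196] 0.2 [-37.03, 0.08, -6.28] [-0.002, -1.507, 0.009]
```

```bash
python3 -m pendant '[[[-4,-4,0,0,0,0,9.18],[-4,-4,0,0,0,0,9.18],[-4,-4,0,0,0,0,9.18],[-4,-4,0,0,0,0,9.18]]]'
python3 - <<'E'
from h import *
im,w=tin(); save("w6.png",im); p=disc(w,S2W((-.04,.059)),.118,.028,.004); print("jar in stop",W2S(p), W2S(status.observe()["tool_pos"]))
for n in("scene","top"):
    _,w,_=cloud(n); print(n,W2S(disc(w,S2W((-.04,.059)),.118,.028,.004)))
gw((.394,.196),.20,.19)
E
```

```text
time: 21.75
tool_pos: [0.5356, -0.1074, 0.2378]
tool_rot: [-1.573, 0.001, -1.317]
contact_force: [0.9, -0.5, -0.6]
opening: 0.092
wrist 3849 tin in stop frame [-39.3  58. ] [118.6  79.5] 89.86 ext [[-78.7, -0.3], [0.2, 117.0]]
disc 2853 px 281.0 242.0 circle [ 545.1 -142.8] 27.9 mean [ 544.7 -141.4  118. ] mid-ext [ 545.2 -142.4]
jar in stop [-0.04026146  0.06223412] [-0.04071001  0.09875535]
disc 375 px 354.0 191.0 circle [ 544.  -145.6] 28.4 mean [ 541.6 -145.7  117.5] mid-ext [ 544.  -145.1]
scene [-0.04205199  0.05977872]h.py:26: RuntimeWarning: Mean of empty slice.
  print("disc",m.sum(),"px",u.mean().round(),v.mean().round(),"circle",np.round(c,1),round(r,1),"mean",(w[m].mean(0)*1000).round(1), "mid-ext",((w[m].max(0)+w[m].min(0))*500).round(1)[:2]); return np.array(c)/1000
  ret = ret.dtype.type(ret / rcount)
  ret = um.true_divide(
Traceback (most recent call last):
  File "h.py", line 26, in disc
    print("disc",m.sum(),"px",u.mean().round(),v.mean().round(),"circle",np.round(c,1),round(r,1),"mean",(w[m].mean(0)*1000).round(1), "mid-ext",((w[m].max(0)+w[m].min(0))*500).round(1)[:2]); return np.array(c)/1000
                                                                                                                                                   ~~~~~~~~^^^
ValueError: zero-size array to reduction operation maximum which has no identity
```

Wrist and scene cameras both put the jar about 3 mm too far in +y of the tin's centre. That's cheap to mend: regrasp, lift 4 mm, shift 3 mm, release.

```bash
python3 -m pendant '[[[3.8,0,0,0,0,0,9.18],[3.8,0,0,0,0,0,9.18],[3.8,5,0,0,0,0,9.18],[3.8,10,0,0,0,0,9.18],[3.8,14,0,0,0,0,9.18],[3.8,15.8,0,0,0,0,9.18],[3.8,15.8,0,0,0,0,9.18],[3.8,15.8,0,0,0,0,6],[3.8,15.8,0,0,0,0,5],[3.8,15.8,0,0,0,0,4.8],[3.8,15.8,0,0,0,0,4.8],[3.8,15.8,0,0,0,0,4.8],[3.8,15.8,0,0,0,0,4.8],[3.8,15.4,0,0,0,0,4.8],[3.8,15.4,0,0,0,0,4.8]]]' 15
python3 -m pendant '[[[0.15,0,0.05,0,0,0,4.8],[0.3,0,0.05,0,0,0,4.8],[0.3,0,0.05,0,0,0,4.8],[0.3,0.2,0.05,0,0,0,4.8],[0.3,0.35,0.05,0,0,0,4.8],[0.3,0.4,0.05,0,0,0,4.8],[0.3,0.4,0.05,0,0,0,4.8]]]'
```

```text
time: 23.4
tool_pos: [0.5456, -0.1439, 0.0855]
tool_rot: [-1.571, -0.0, -1.317]
contact_force: [0.3, 0.4, -0.2]
opening: 0.0553
time: 24.1
tool_pos: [0.5468, -0.1468, 0.0818]
tool_rot: [-1.571, -0.0, -1.317]
contact_force: [-1.6, 0.4, 4.8]
opening: 0.0554
```

```bash
python3 -m pendant '[[[0,0,0,0,0,0,5.6],[0,0,0,0,0,0,6],[0,0,0,0,0,0,7],[0,0,0,0,0,0,8],[0,0,0,0,0,0,9.18],[0,0,0,0,0,0,9.18],[0,-3,0,0,0,0,9.18],[0,-8,0,0,0,0,9.18],[-4,-16,0,0,0,0,9.18],[-4,-16,0,0,0,0,9.18],[-4,-16,0,0,0,0,9.18],[-4,-16,0,0,0,0,9.18],[-4,-16,0,0,0,0,9.18]]]'
python3 - <<'E'
from h import *
im,w=tin(); save("w7.png",im); p=disc(w,S2W((-.04,.059)),.118,.028,.004); print("jar in stop",W2S(p), W2S(status.observe()["tool_pos"]))
im,w=tin("scene"); print(W2S(disc(w,S2W((-.04,.059)),.118,.028,.004)))
gw((.394,.196),.20,.19)
E
```

```text
time: 25.4
tool_pos: [0.5361, -0.1081, 0.2398]
tool_rot: [-1.573, 0.001, -1.317]
contact_force: [-0.8, 0.2, -0.2]
opening: 0.0916
wrist 3865 tin in stop frame [-39.7  58.2] [117.8  80.5] 89.95 ext [[-78.7, -0.1], [0.1, 117.0]]
disc 2799 px 281.0 243.0 circle [ 545.9 -145.3] 27.8 mean [ 545.6 -144.1  118. ] mid-ext [ 545.9 -145.3]
jar in stop [-0.04008429  0.05956723] [-0.04028481  0.09797998]
scene 1031 tin in stop frame [-41.8  57. ] [116.7  86.2] 89.55 ext [[-82.5, -0.5], [-0.6, 115.0]]
disc 376 px 355.0 191.0 circle [ 543.8 -148.3] 28.0 mean [ 542.5 -148.2  117.5] mid-ext [ 543.3 -147.9]
[-0.04295251  0.05720672]
[0.394 0.196] 0.2 [-33.01, 4.03, -6.12] [0.001, -1.507, -0.003]
```

```bash
python3 -m pendant '[[[-5,0,0,0,0,0,9.18],[-10,2,-1,0,-0.15,0,9.18],[-15,4,-3,0,-0.3,0,9.18],[-20,4,-4,0,-0.45,0,9.18],[-33,4,-6.1,0,-0.6,0,9.18],[-33,4,-6.1,0,-0.75,0,9.18],[-33,4,-6.1,0,-0.9,0,9.18],[-33,4,-6.1,0,-1.05,0,9.18],[-33,4,-6.1,0,-1.2,0,9.18],[-33,4,-6.1,0,-1.35,0,9.18],[-33,4,-6.1,0,-1.507,0,9.18],[-33,4,-6.1,0,-1.507,0,9.18],[-33,4,-6.1,0,-1.507,0,9.18],[-33,4,-6.1,0,-1.507,0,9.18]]]'
python3 - <<'E'
from h import *
im,w,c=cloud("wrist"); save("w8.png",im); p=disc(w,(.394,.196),.014,.01,.004); m=disc(w,(.4125,.102),.05,.008,.004)
f=disc(w,(.4125,.102),.011,.009,.003)
gw(p,.006,.19)
E
```

```text
time: 26.9
tool_pos: [0.3947, 0.1959, 0.2008]
tool_rot: [-1.571, 0.001, 0.187]
contact_force: [-0.7, 0.4, 0.9]
opening: 0.0919
disc 1250 px 281.0 186.0 circle [394.3 196.4] 22.0 mean [393.7 196.3  14.1] mid-ext [394.3 196.6]
disc 159 px 181.0 195.0 circle [412.6 103.6] 6.6 mean [412.1 103.7  49.6] mid-ext [412.4 103.6]
disc 268 px 194.0 184.0 circle [412.4 103. ] 15.0 mean [410.  105.9   8.9] mid-ext [412.8 103. ]
[0.3943 0.1964] 0.006 [-0.02, 19.5, 0.05] [-0.0, -0.002, -0.001]
```

View pics/w8.png

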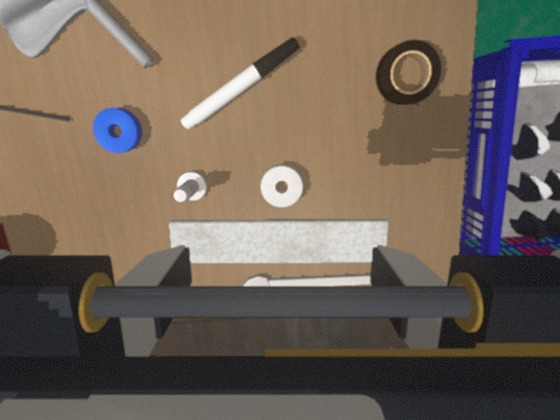

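Gauge at pixel (281,186), r 22.0 mm. The mandrel is at (187,187). Grasp the gauge.

```bash
python3 -m pendant '[[[0,5,0,0,0,0,7],[0,10,0,0,0,0,7],[0,15,0,0,0,0,7],[0,18.5,0,0,0,0,7],[0,19.5,0,0,0,0,7],[0,19.7,0,0,0,0,7],[0,19.7,0,0,0,0,7],[0,19.7,0,0,0,0,7],[0,19.7,0,0,0,0,3.8],[0,19.7,0,0,0,0,3.8],[0,19.7,0,0,0,0,3.8],[0,19.7,0,0,0,0,3.8],[0,19.7,0,0,0,0,3.8],[0,19.7,0,0,0,0,3.8]]]' 20; python3 -m pendant '[[[0,-3,0,0,0,0,3.8],[0,-8,0,0,0,0,3.8],[0,-13,0,0,0,0,3.8],[0,-18,0,0,0,0,3.8],[0,-23,0,0,0,0,3.8],[0,-23,0,0,0,0,3.8],[0,-23,0,0,0,0,3.8]]]'
python3 - <<'E'
from h import *
im,w,c=cloud("wrist"); save("w9.png",im[100:300]); s=status.observe(); print(s["opening"])
r=R.from_euler("xyz",s["tool_rot"]); t=r.inv().apply(w.reshape(-1,3)-s["tool_pos"]).reshape(w.shape)
m=(t[...,1]>-.02)&(t[...,1]<.006)&(abs(t[...,0])<.04)&(abs(t[...,2])<.021); q=t[m]*1000
print(m.sum(),np.percentile(q,[1,50,99],axis=0).round(1))
for a in(-1.1,-.8,YS): go((-.04,.0591),.24,a)
E
```

```text
time: 28.35
tool_pos: [0.3949, 0.1962, 0.0045]
tool_rot: [-1.571, -0.001, 0.19]
contact_force: [-0.1, 0.7, 5.7]
opening: 0.0419
time: 29.05
tool_pos: [0.3948, 0.1961, 0.2346]
tool_rot: [-1.571, -0.002, 0.19]
contact_force: [-0.7, -0.2, -1.2]
opening: 0.0419
0.041811708183756194
4706 [[-21.6 -14.4 -20.4]
 [ -7.7 -10.8   0.1]
 [  7.4   1.4  20.9]]
(-0.04, 0.0591) 0.24 (array([  8.47,  -0.68, -36.42]), array([ 1.00e-03,  1.29e+00, -1.00e-03]))
(-0.04, 0.0591) 0.24 (array([  8.47,  -0.68, -36.42]), array([ 0.001,  0.99 , -0.001]))
(-0.04, 0.0591) 0.24 (array([  8.47,  -0.68, -36.42]), array([ 0.   , -0.064, -0.002]))
```

```bash
python3 -m pendant '[[[1,-0.6,-4,0,0.1,0,3.8],[2,-0.6,-8,0,0.25,0,3.8],[3,-0.6,-12,0,0.4,0,3.8],[4,-0.6,-16,0,0.54,0,3.8],[5,-0.6,-20,0,0.68,0,3.8],[6,-0.6,-24,0,0.82,0,3.8],[7,-0.6,-28,0,0.96,0,3.8],[7.5,-0.6,-31,0,1.1,0,3.8],[8,-0.6,-34,0,1.2,0,3.8],[8.4,-0.6,-36,0,1.29,0,3.8],[8.5,-0.6,-36.4,0,1.29,0,3.8],[8.5,-0.6,-36.4,0,1.29,0,3.8],[8.5,-0.6,-36.4,0,1.29,0,3.8],[8.5,-0.6,-36.4,0,1.29,0,3.8]]]'
python3 -c "
from h import *
print(status.observe()['opening']);go((-.04,.0594),.124,-1.1)"
```

```text
time: 30.5
tool_pos: [0.5466, -0.1441, 0.2399]
tool_rot: [-1.571, 0.001, -1.098]
contact_force: [-0.3, 0.4, -0.8]
opening: 0.0419
0.04188799974851162
(-0.04, 0.0594) 0.124 (array([ 0.1 , 11.59, -0.11]), array([ 0.   ,  0.002, -0.001]))
```

```bash
python3 -m pendant '[[[0.05,4,-0.1,0,0,0,3.8],[0.05,8,-0.1,0,0,0,3.8],[0.05,10,-0.1,0,0,0,3.8],[0.05,11,-0.1,0,0,0,3.8],[0.05,11.3,-0.1,0,0,0,3.8],[0.05,11.5,-0.1,0,0,0,3.8],[0.05,11.5,-0.1,0,0,0,3.8]]]'
python3 -m pendant '[[[0,0.05,0,0,0,0,3.8],[0,0.1,0,0,0,0,3.8],[0,0.15,0,0,0,0,3.8]]]'
python3 -c "
from h import *
print(W2S(status.observe()['tool_pos']))"
```

```text
time: 31.2
tool_pos: [0.547, -0.1463, 0.1263]
tool_rot: [-1.569, -0.002, -1.099]
contact_force: [-0.3, -0.5, -1.1]
opening: 0.0417
time: 31.5
tool_pos: [0.5466, -0.1463, 0.1241]
tool_rot: [-1.57, -0.001, -1.1]
contact_force: [0.6, -0.5, -1.6]
opening: 0.0419
[-0.03972931  0.05847307]
```

```bash
python3 -m pendant '[[[-0.1,0.05,0,0,0,0,3.8],[-0.1,0.1,0,0,0,0,3.8],[-0.1,0.15,0,0,0,0,3.8]]]'; python3 -m pendant '[[[0,0.05,0,0,0,0,3.8],[0,0.1,0,0,0,0,3.8]]]'
python3 -c "
from h import *
print(W2S(status.observe()['tool_pos']))"
```

```text
time: 31.8
tool_pos: [0.546, -0.1452, 0.1224]
tool_rot: [-1.57, -0.0, -1.1]
contact_force: [-0.6, 1.7, 3.5]
opening: 0.0419
time: 32.0
tool_pos: [0.5462, -0.1453, 0.1224]
tool_rot: [-1.57, -0.001, -1.1]
contact_force: [-2.6, 1.1, 11.2]
opening: 0.0419
[-0.03979789  0.05949668]
```

```bash
python3 -m pendant '[[[0,-0.05,0,0,0,0,4.4],[0,-0.05,0,0,0,0,4.8],[0,-0.05,0,0,0,0,5.5],[0,-0.05,0,0,0,0,6.5],[0,-0.05,0,0,0,0,6.5],[0,-3,0,0,0,0,6.5],[0,-8,0,0,0,0,6.5],[-5,-12,0,0,0,0,6.5],[-5,-12,0,0,0,0,6.5],[-5,-12,0,0,0,0,6.5],[-5,-12,0,0,0,0,6.5]]]'
python3 - <<'E'
from h import *
im,w=tin(); save("w10.png",im); p=disc(w,S2W((-.04,.059)),.132,.02,.004); j=disc(w,S2W((-.04,.059)),.118,.028,.004); print("gauge,jar in stop",W2S(p),W2S(j))
gw((.4126,.1032),.2,.19)
E
```

```text
time: 33.1
tool_pos: [0.523, -0.1009, 0.2401]
tool_rot: [-1.572, 0.001, -1.099]
contact_force: [-0.6, -0.1, -0.5]
opening: 0.0652
wrist 3728 tin in stop frame [-40.   58.1] [118.4  80.6] 89.51 ext [[-78.7, 0.0], [-0.1, 117.0]]
disc 1794 px 281.0 261.0 circle [ 545.6 -144.8] 22.3 mean [ 545.2 -143.8  131.9] mid-ext [ 545.6 -144.7]
disc 847 px 281.0 244.0 circle [ 545.8 -145.2] 27.6 mean [ 541.  -135.2  117.8] mid-ext [ 545.8 -144.2]
gauge,jar in stop [-0.04028352  0.06010951] [-0.04014128  0.05973393]
[0.4126 0.1032] 0.2 [-23.21, 4.0, -0.55] [0.001, -1.29, -0.002]
```

View pics/w10.png

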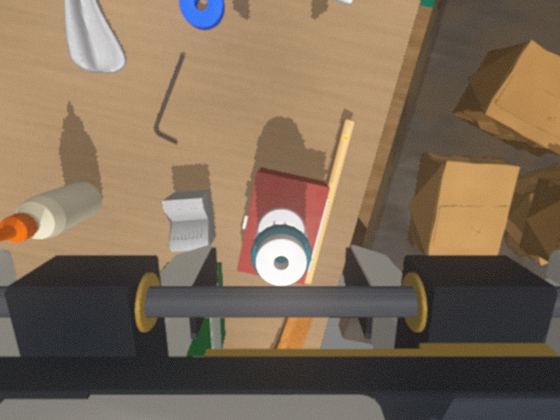

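Gauge at pixel (281,262) sits centred on the jar lid, and the tin is flush along the strip. Now the mandrel.

```bash
python3 -m pendant '[[[-5,0,0,0,0,0,4.5],[-10,2,-0.5,0,0,0,4.5],[-15,4,-0.5,0,0,0,4.5],[-20,4,-0.5,0,0,0,4.5],[-22.5,4,-0.5,0,0,0,4.5],[-23.2,4,-0.5,0,0,0,4.5],[-23.2,4,-0.5,0,0,0,4.5],[-23.2,4,-0.5,0,0,0,4.5],[-23.2,4,-0.5,0,0,0,4.5]]]'
python3 - <<'E'
from h import *
im,w,c=cloud("wrist"); m=disc(w,(.4126,.1032),.05,.008,.004); f=disc(w,(.4126,.1032),.011,.009,.003)
gw((.4126,.1032),.017,-1.1)
E
```

```text
time: 34.05
tool_pos: [0.4143, 0.1026, 0.2009]
tool_rot: [-1.571, -0.0, -1.102]
contact_force: [-0.2, -0.8, -0.7]
opening: 0.0449
disc 153 px 279.0 193.0 circle [412.9 103.2] 6.7 mean [412.6 103.6  49.6] mid-ext [412.9 103.2]
disc 264 px 280.0 181.0 circle [412.7 103. ] 15.0 mean [411.8 106.7   8.9] mid-ext [413.  103.1]
[0.4126 0.1032] 0.017 [-0.12, 18.4, -0.11] [0.0, -0.002, 0.0]
```

```bash
python3 -m pendant '[[[-0.1,5,-0.1,0,0,0,4.5],[-0.1,10,-0.1,0,0,0,4.5],[-0.1,14,-0.1,0,0,0,4.5],[-0.1,17,-0.1,0,0,0,4.5],[-0.1,18.2,-0.1,0,0,0,4.5],[-0.1,18.3,-0.1,0,0,0,4.5],[-0.1,18.3,-0.1,0,0,0,4.5],[-0.1,18.3,-0.1,0,0,0,1],[-0.1,18.3,-0.1,0,0,0,1],[-0.1,18.3,-0.1,0,0,0,1],[-0.1,18.3,-0.1,0,0,0,1],[-0.1,18.3,-0.1,0,0,0,1],[-0.1,18.3,-0.1,0,0,0,1]]]' 15; python3 -m pendant '[[[0,-3,0,0,0,0,1],[0,-8,0,0,0,0,1],[0,-13,0,0,0,0,1],[0,-18,0,0,0,0,1],[0,-22,0,0,0,0,1],[0,-22,0,0,0,0,1],[0,-22,0,0,0,0,1]]]'
python3 - <<'E'
from h import *
im,w,c=cloud("wrist"); save("w11.png",im); s=status.observe(); print(s["opening"])
r=R.from_euler("xyz",s["tool_rot"]); t=r.inv().apply(w.reshape(-1,3)-s["tool_pos"]).reshape(w.shape)
for a,b in((-.036,-.028),(-.005,.008)):
    m=(t[...,1]>a)&(t[...,1]<b)&(abs(t[...,0])<.03)&(abs(t[...,2])<.018); q=t[m]*1000
    if m.sum(): print(m.sum(),np.percentile(q,[1,50,99],axis=0).round(1).tolist())
go((-.04,.0595),.24,-1.1)
E
```

```text
time: 35.4
tool_pos: [0.4125, 0.1042, 0.0186]
tool_rot: [-1.57, -0.0, -1.1]
contact_force: [-1.2, -0.1, 5.6]
opening: 0.0147
time: 36.1
tool_pos: [0.4121, 0.1042, 0.2384]
tool_rot: [-1.57, -0.0, -1.1]
contact_force: [-0.1, -0.3, -0.5]
opening: 0.0146
0.014803950146773975
409 [[-11.0, -35.8, -13.0], [-9.2, -30.8, 0.8], [-2.6, -28.1, 14.5]]
385 [[-10.9, -4.9, -11.1], [-5.8, 0.4, 0.4], [-0.8, 8.0, 13.7]]
(-0.04, 0.0595) 0.24 (array([28.34, -0.29,  0.67]), array([ 0.001,  0.   , -0.001]))
```

View pics/w11.png

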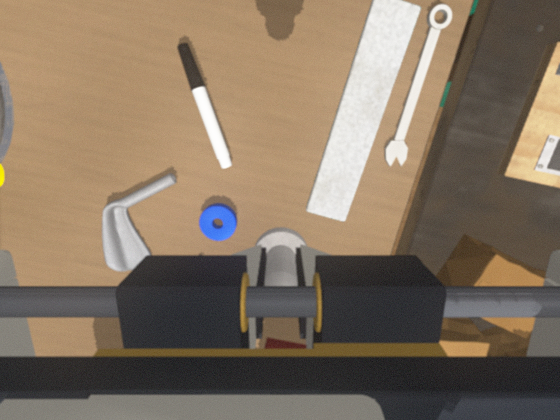

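Held upright at pixel (282,262), opening 14.8 mm. Carry it to the stack.

```bash
python3 -m pendant '[[[4,-0.3,0,0,0,0,1],[8,-0.3,0.1,0,0,0,1],[12,-0.3,0.2,0,0,0,1],[16,-0.3,0.3,0,0,0,1],[20,-0.3,0.4,0,0,0,1],[23,-0.3,0.5,0,0,0,1],[25.5,-0.3,0.6,0,0,0,1],[27.3,-0.3,0.7,0,0,0,1],[28.2,-0.3,0.7,0,0,0,1],[28.2,-0.3,0.7,0,0,0,1],[28.2,-0.3,0.7,0,0,0,1],[28.2,-0.3,0.7,0,0,0,1]]]'
python3 -m pendant '[[[0,3,0,0,0,0,1],[0,6,0,0,0,0,1],[0,7.5,0,0,0,0,1],[0,8.2,0,0,0,0,1],[0,8.4,0,0,0,0,1],[0,8.5,0,0,0,0,1],[0,8.5,0,0,0,0,1]]]'
python3 -c "
from h import *
go((-.04,.0597),.1535,-1.1); print(status.observe()['opening'])"
```

```text
time: 37.35
tool_pos: [0.5459, -0.143, 0.241]
tool_rot: [-1.571, 0.001, -1.099]
contact_force: [0.1, -0.1, -0.9]
opening: 0.0147
time: 38.05
tool_pos: [0.5468, -0.144, 0.1572]
tool_rot: [-1.57, -0.001, -1.1]
contact_force: [-0.1, -0.3, -0.9]
opening: 0.0144
(-0.04, 0.0597) 0.1535 (array([ 0.06,  0.37, -0.13]), array([-0.001,  0.   ,  0.001]))
0.014446056422963184
```

```bash
python3 -m pendant '[[[0,0.2,-0.1,0,0,0,1],[0,0.35,-0.1,0,0,0,1],[0,0.45,-0.1,0,0,0,1],[0,0.5,-0.1,0,0,0,1]]]'; python3 -m pendant '[[[0,0.05,0,0,0,0,1],[0,0.1,0,0,0,0,1],[0,0.15,0,0,0,0,1]]]'
python3 -c "
from h import *
print(W2S(status.observe()['tool_pos'])); go((-.04,.0597),.1505,-1.1)"
```

```text
time: 38.45
tool_pos: [0.5454, -0.1444, 0.1511]
tool_rot: [-1.571, 0.0, -1.1]
contact_force: [0.1, 0.6, -0.9]
opening: 0.0148
time: 38.75
tool_pos: [0.5459, -0.1445, 0.1505]
tool_rot: [-1.57, -0.001, -1.1]
contact_force: [-1.2, 0.5, 7.5]
opening: 0.015
[-0.03994685  0.06041672]
(-0.04, 0.0597) 0.1505 (array([ 0.07,  0.  , -0.02]), array([-0.001,  0.   ,  0.001]))
```

```bash
python3 -m pendant '[[[0,-0.05,0,0,0,0,1.7],[0,-0.05,0,0,0,0,2.2],[0,-0.05,0,0,0,0,3],[0,-0.05,0,0,0,0,4.5],[0,-0.05,0,0,0,0,4.5],[0,-0.05,0,0,0,0,4.5],[0,-2,0,0,0,0,4.5],[0,-6,0,0,0,0,4.5],[0,-10,0,0,0,0,4.5],[-6,-11,0,0,0,0,4.5],[-8,-11,0,0,0,0,4.5],[-8,-11,0,0,0,0,4.5],[-8,-11,0,0,0,0,4.5],[-8,-11,0,0,0,0,4.5]]]'
python3 - <<'E'
from h import *
im,w=tin(); o=S2W((-.04,.059))
for n,z,r in(("mandrel",.182,.0),("flange",.143,.006),("gauge",.132,.01),("jar",.118,.018)):
    try: print(n,W2S(disc(w,o,z,r,.004)))
    except Exception as e: print(n,"no",e)
c=viewer.read_camera("scene"); a=c["image"]; save("fin.png",np.hstack([im,a])[:, :]); 
cv2.imwrite("pics/fin.png",cv2.resize(cv2.imread("pics/fin.png"),(800,300)))
cv2.imwrite("pics/fin2.png",np.vstack([cv2.resize(cv2.cvtColor(a,cv2.COLOR_RGB2BGR)[80:300,100:460],(600,367),interpolation=2),cv2.resize(cv2.cvtColor(im,cv2.COLOR_RGB2BGR)[80:300,100:460],(340,208))[:,:].repeat(1,1) if 0 else cv2.resize(cv2.cvtColor(im,cv2.COLOR_RGB2BGR)[100:290],(600,204))]))
E
```

```text
time: 40.15
tool_pos: [0.5095, -0.0739, 0.2594]
tool_rot: [-1.571, -0.0, -1.1]
contact_force: [0.1, -0.3, 0.2]
opening: 0.0446
wrist 3160 tin in stop frame [-39.4  58.8] [117.   79.5] 89.86 ext [[-78.7, 3.4], [-0.1, 117.1]]
disc 29 px 281.0 319.0 circle [ 547.4 -148. ] 4.4 mean [ 547.9 -148.9  182. ] mid-ext [ 547.4 -148.5]
mandrel [-0.03935721  0.05660367]
disc 303 px 281.0 280.0 circle [ 544.  -141.4] 14.1 mean [ 542.3 -137.6  140.7] mid-ext [ 544.  -139.4]
flange [-0.04095456  0.06388985]
disc 610 px 280.0 271.0 circle [ 544.9 -143.1] 21.5 mean [ 540.3 -134.1  132. ] mid-ext [ 544.7 -139.2]
gauge [-0.04052609  0.06196289]
disc 624 px 280.0 263.0 circle [ 545.8 -145. ] 27.6 mean [ 539.3 -132.4  117.8] mid-ext [ 545.6 -141.7]
jar [-0.04019172  0.05987946]
```

View pics/fin2.png

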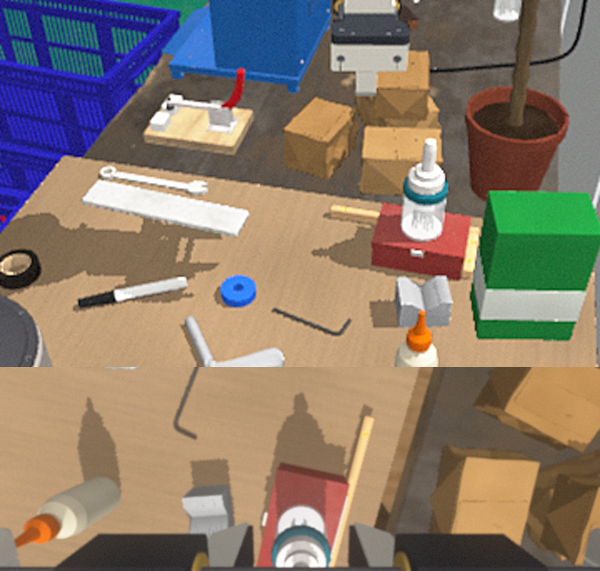

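```bash
python3 - <<'E'
from h import *
_,w,_=cloud("scene"); o=S2W((-.042,.057))
for n,z,r in(("mandrel top",.180,.0),("flange",.143,.0),("gauge",.132,.006),("jar",.118,.012)):
    try: print(n,W2S(disc(w,o,z,r,.004)))
    except Exception as e: print(n,"no")
robot.hand_in()
E
```

```text
disc 34 px 358.0 166.0 circle [ 543.3 -148.5] 7.2 mean [ 542.5 -148.2  180.1] mid-ext [ 543.4 -147.7]
mandrel top [-0.04346935  0.0571668 ]
disc 80 px 357.0 183.0 circle [ 544.  -148.1] 15.3 mean [ 540.3 -149.4  141.2] mid-ext [ 543.4 -147.9]
flange [-0.04262648  0.057387  ]
disc 140 px 355.0 188.0 circle [ 543.2 -146.5] 22.6 mean [ 534.9 -149.6  131.6] mid-ext [ 540.8 -146.8]
gauge [-0.04308034  0.05907164]
disc 154 px 355.0 195.0 circle [ 543.3 -148.6] 27.9 mean [ 530.7 -152.9  117.7] mid-ext [ 541.5 -148.2]
jar [-0.04348862  0.05705444]
the job is handed in; nothing more can be done
```

The setup kit is stacked in the corner stop and the job is handed in at about 40 s of the 72 s limit. I slid the tin along the table into the corner and pressed it against both strips. Then I stacked the jar, gauge and mandrel on its lid. The jar first landed about 3 mm off centre, so I regrasped it and moved it over.

**Last checks:**
- **Tin:** within about 1 mm and 0.5° of its home place in the wrist view. It stopped hard against each strip when pressed.
- **Stack:** in the scene camera the jar, gauge, flange and mandrel top lie within about 2 mm of each other. All stand upright at the heights they should, with the mandrel top at about 182 mm.
- **Other things:** in the last picture the bystanders and the blue ring look to be where they started. The gripper was well clear of everything.

**Disagreements:**
- The scene and wrist cameras differ by about 2–3 mm in absolute position, roughly the stated calibration.
- The last wrist readings for the gauge and mandrel were off by up to 5 mm because the gripper hid part of them. I relied on the scene camera and the earlier unobstructed wrist readings for those.

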